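# Seat the end stop of a loaf-slicing board under its housing

## Task

Take the loose end stop by its wooden grip, set it gently on the slicing board and slide its tongue in under the steel housing until it is fully home against the setting plate hidden inside. Feel for the plate and press gently: a hard push shifts the slice setting. Let go, leaving the stop standing flat in its pocket and everything else on the counter where it is.

Things in the scene. Friction and masses are not known exactly. Their poses are not given: they have to be found in the camera images.
- end_stop_grip (a point): Centre of the wooden grip of the loose steel end stop (0.22 to 0.37 kg), 50 mm above the underside of its foot. Axes: z up, y towards the tongue's nose, x along the fence. The grip is 24 mm thick along y, 50 mm wide along x and spans 33 to 67 mm above the underside. The upright steel fence it is fixed to is 6 mm thick, 76 mm wide, 72 mm high.
- end_stop_nose (a point): Tip of the end stop's tongue: middle of its front edge, level with the underside, 100 mm ahead (y) of the grip's centre; same axes as the grip. The steel foot is 60 mm wide, 10 mm thick, from 20 mm behind the grip's centre to 92 mm ahead of it; the last 8 mm to the tip are a narrower sloped nose, 48 mm wide.
- slicing_board: Wooden slicing board, 130 x 280 mm, fixed; origin on the counter under its middle, y along its length towards the steel housing at that end. Its top is 18 mm above the counter. Two flared guides reach 21 mm out from the housing's mouth, about 80 mm apart at their open end. Roof of the housing: 7 mm thick, from the mouth to 95 mm beyond, upper side about 38 mm above the counter.
- pocket_mouth (a point): Middle of the mouth of the pocket under the housing, level with the board's top, which is also the pocket's floor. Axes: z up, y straight into the pocket, x across it. The pocket is 64 mm wide and 12.5 mm high inside. The bare board reaches 185 mm back from the mouth.
- housing_top (a point): On the roof, 25 mm above the board's top and 47 mm beyond the mouth. Hidden inside, a brass setting plate (front: plate_face) stands 34 to 64 mm beyond the mouth, different every time: find it by feel. It is held by friction, shifts at a push of about 18 N. A sprung button in the roof 21 mm inside presses on the tongue, so sliding in drags with up to about 6 N before the plate is met.
- jam_jar: Jam jar with a red lid, 65 mm wide, 97 mm high; origin at the centre of its underside. Bystander.
- mustard_jar: Jar with a yellow lid, 68 mm wide, 112 mm high; origin at the centre of its underside. Bystander.
- enamel_cup: Green and white cup with a handle, 64 x 89 mm, 48 mm high; origin under its centre. Bystander.
- dough_timer: Round cream wind-up timer, 64 mm wide, 56 mm high; origin at the centre of its underside. Bystander.
- counter_pencil: Green pencil, 117 mm long, 7 mm thick; origin under its middle. Bystander.
There are look-alikes about, which are no part of the job. What is meant by the part that bears end_stop_grip is not turquoise, and is the larger of those in its own colour.

How it is judged (in metres and radians):
On the way:
1. the tongue is in under the housing, at least 10 mm past the mouth, lying flat on the board (y of end_stop_nose in the frame of pocket_mouth above 0.01 m and z of end_stop_nose in the frame of pocket_mouth between -0.004 and 0.006 m), for 0.1 s.
At the end, for the whole second after the job is handed in: The end stop stands flat in the pocket (within 3 mm of the board's top, upright within 0.06 rad, straight within 0.08 rad), its tongue's tip within 2 mm of the hidden setting plate, released and at rest (y of end_stop_nose in the frame of plate_face above -0.002 m and y of end_stop_nose in the frame of pocket_mouth above 0.031 m and z of end_stop_nose in the frame of pocket_mouth between -0.003 and 0.003 m and angle between end_stop_grip's own z axis and vertical below 0.06 rad and angle between the y axis of end_stop_grip and the y axis of pocket_mouth, either way round below 0.08 rad and linear speed of end_stop below 0.01 m/s and contact force between end_stop and the fingers below 0.05 N); the robot touches nothing.
It fails at once if the setting plate is shifted by more than 1.5 mm (distance of plate_face from where it was at the start of the episode above 0.0015 m).
It fails at once if the end stop is pressed against the board or housing with more than 50 N (contact force between end_stop and slicing_board above 50 N).
It fails at once if a bystander (jars, cup, timer, pencil) is moved by more than 10 mm (distance of any of jam_jar, mustard_jar, enamel_cup, dough_timer, counter_pencil from where it was at the start of the episode above 0.01 m).
It also fails if it takes over 64 s, if anything falls off the work surface, if the arm or the gripper's body presses on something with over 40 N, if the wrist force passes 120 N, or if a joint passes its speed limit or range.

## Robot

A 6-joint arm with a two-finger parallel gripper is mounted at the origin on a cart in front of the work surface, level with it; the furniture and walls round the work are solid. World frame = base frame: x ahead of the robot, y to its left, z up, the work surface at z = 0. Lengths are in mm, angles in degrees, forces in N, time in s.
With the tool pointing down it reaches from about 350 to 850 mm from the base axis. Payload 8.1 kg.
Tool frame: the origin (TCP) lies at the very end of the fingers, on their centre line; the grasp point (between the pads) lies 19 mm behind it; z points along the fingers, y is the line along which they close (so a half turn about z gives the same grasp; the last joint's range is limited). The gripper opens to 85 mm and grips with 20 to 120 N. Pads are 22 mm wide; open, the fingers measure 114 mm over their backs; the gripper's body (76 mm by 85 mm) begins 54 mm behind the grasp point. The pads swing forward as they close: fully open they stand 13 mm farther back than shut.
Start: joints at [59.45, 7.471, 85.268, -0, 87.261, -4.893], TCP at [259.77, 540.856, 231.292] pointing down, gripper open.
Joint ranges: [-169.43, 169.43], [-51.17, 129.36], [1.28, 143.12], [-76.62, 256.62], [0, 156.53], [-152.29, 152.29]. Speed limits (degrees/s): [136.94, 136.94, 159.86, 180, 180, 180].

## Interface

Orientations are given as [roll, pitch, yaw] about the fixed x, y, z axes, in that order (R = Rz(yaw) Ry(pitch) Rx(roll)).
In Python, from bench import * gives the robot as it stands.
- The arm moves only by the tool play_rows, never from a script. Its argument "increments" is a list of rows, each a list of 3 entries, a list of its own where there are three numbers: the gripper's target within -1 to 1 (fully open at 1, half-way at 0, shut at -1), then the shift along the tool's x, y, z in mm, then the turn about the tool's z in rad. A call has 1 to 12 rows; each row shifts and turns the commanded pose from where the row before left it, along the tool's axes as they then stand; what a row does not reach is not made up. A row lasts 1/12 s, in which the tool goes at most 41.7 mm and 7.16 degrees, less where a joint would pass 70% of its speed; a pose out of reach is approached as far as the arm can. A call is refused whole if a number of a shift passes 41.7 or a number of a turn 0.125, either way. A call with a gripper value outside its range is refused whole. The fingers move at their own pace and stop on an object; "force" is the grip in N (left out, the last holds). Time passes only in rows, so rows that do not move let the fingers close. It gives the time, the measured TCP pose, the force, the opening and the grip force at its end, in the units of the state.
- sense(): the state, without advancing time (a new reading comes with each control period).
- snapshot(name): name is "side" or "top"; returns a dict with "color" (480x640x3 uint8, red, green, blue), "intrinsics" (3x3 intrinsics, pixels), "world_from_camera" (4x4, takes a point from camera to world coordinates). Camera axes: x right, y down, z forward; pixel columns grow to the right and rows downward; lengths in mm; the calibration is good to about 2 mm. A picture is of the moment at which its call begins. There is no depth.
- hand_in(): hands the job in; it is judged then, once.
Trained networks look in a picture, given as the dict that the camera call returned (one of the last four; its "shot" number tells which), for a name from the list of things; names that differ only in an ending like _2 or _b are one class to them, and where a whole thing is asked for, a point or a joint stands for the part that bears it (a point fixed in the world has none). Each returns a list of dicts, best first, with "p" (0 to 1); they miss things now and then, are a little off and sometimes report something else, mostly with a low value. They report only what shows in the picture. A call takes as long as a camera call. They do not tell look-alikes from the thing itself.
- find_in(query, picture): "xyz" ([x, y, z] in mm, in the coordinates of the camera as it stood for that picture, good to about 4 mm: the middle of the surface that is visible of it).
- regions_of(query, picture): "mask" (480x640 bool, what is visible of it).
- pinpoint(query, picture): "xyz" ([x, y, z] in mm, in the coordinates of the camera as it stood for that picture, good to about 4 mm: a listed point, or the origin of a listed thing).
The state is a dict: "time": time; "joint_pos": joint angles; "qd": joint speeds; "joint_efforts": joint torques, N m; "tool_pos": TCP position; "tcp_rot": TCP orientation; "ft_force": force on the tool from outside, world axes, zero at the start; "wrist_torque": the same for the moment, N m; "finger_gap": finger opening in mm; "grip_force": force on a finger pad.
Only numpy, scipy, OpenCV 4.12 (cv2) and the standard library are available. Lean on these libraries where they do the work, as an engineer would, in place of code of your own. Each camera call takes 0.05 s, during which the arm holds its last target. There are 200 camera calls.

## Working session

There is one attempt and no reset: what is moved stays moved. The work goes in short steps, Python scripts to look and compute and a tool call to move; the robot and the scene stay as the last step left them, time stands still between calls to the robot, and variables do not carry over. Pictures are saved under pics/ and viewed, at most 10 in all, crops included, and the job is handed in when it is done.

Besides the shell and the picture viewer there is one more tool, called after "Request:" as name(argument=value, ...) on one line, values as JSON. play_rows: Moves the arm, as the interface text tells. Its arguments: {"type":"object","properties":{"increments":{"type":"array","items":{"type":"array"}},"force":{"type":"number"}},"required":["increments"]}

```bash
mkdir -p pics
cat > h.py <<'E'
from bench import *
import numpy as np, cv2
def W(s,p):
    T=np.array(s["world_from_camera"]); return (T@np.r_[p,1])[:3]
def pix(s,w):
    T=np.linalg.inv(np.array(s["world_from_camera"])); c=(T@np.r_[w,1])[:3]; q=np.array(s["intrinsics"])@c; return q[:2]/q[2]
def ray(s,u,v,z):
    T=np.array(s["world_from_camera"]); d=T[:3,:3]@np.linalg.solve(np.array(s["intrinsics"]),[u,v,1.]); o=T[:3,3]
    return o+d*(z-o[2])/d[2]
E
python3 - <<'E'
from h import *
print(sense())
for n in("top","side"):
    s=snapshot(n); cv2.imwrite(f"pics/{n}0.png",s["color"][:,:,::-1])
    print(n,np.round(np.array(s["world_from_camera"]),2).tolist())
    for q in("end_stop_grip","end_stop_nose","slicing_board","pocket_mouth","housing_top","jam_jar","mustard_jar","enamel_cup","dough_timer","counter_pencil"):
        for d in pinpoint(q,s)[:4]:
            w=W(s,d["xyz"]); print(q,round(d["p"],2),np.round(w),np.round(pix(s,w)))
E
```

```text
{'time': 0.0, 'joint_pos': array([ 5.94499929e+01,  7.51686956e+00,  8.53296173e+01,  7.73975171e-04,
        8.72626011e+01, -4.89269686e+00]), 'qd': array([ 0.01350047, -0.02460338, -0.00508268,  0.04350304,  0.02424519,
       -0.04873232]), 'joint_efforts': array([-1.15652398e-03, -5.69394815e+01, -5.00551164e+01, -5.19425066e-04,
        1.50094862e-02,  1.85104113e-05]), 'tool_pos': array([259.47861778, 540.36895517, 230.22284501]), 'tcp_rot': array([-1.79891376e+02, -1.00742950e-02,  1.54342643e+02]), 'ft_force': array([-0.83089448, -0.15033998, -0.26407762]), 'wrist_torque': array([-0.02650425,  0.0175307 ,  0.02453225]), 'grip_force': 0.0, 'finger_gap': 85.47919514322341}
top [[0.01, -0.99, 0.14, 365.04], [-1.0, -0.01, -0.02, -68.8], [0.02, -0.13, -0.99, 1485.73], [0.0, 0.0, 0.0, 1.0]]
end_stop_grip 0.7 [ 477. -492.   40.] [447. 274.]
end_stop_grip 0.64 [ 457. -325.   49.] [390. 280.]
end_stop_grip 0.63 [ 404. -605.   53.] [488. 299.]
end_stop_nose 0.88 [ 494. -653.   -1.] [497. 270.]
end_stop_nose 0.64 [ 486. -226.   -0.] [353. 271.]
end_stop_nose 0.63 [ 433. -424.    3.] [
[... 762 characters left out ...]
4.   47.] [337. 286.]
end_stop_grip 0.89 [ 471. -486.   38.] [384. 319.]
end_stop_grip 0.69 [ 402. -604.   50.] [395. 353.]
end_stop_nose 0.88 [ 494. -646.    0.] [438. 367.]
end_stop_nose 0.84 [ 486. -229.   -4.] [326. 282.]
end_stop_nose 0.81 [ 430. -430.    1.] [354. 325.]
slicing_board 0.66 [506. 116.  -1.] [272. 231.]
pocket_mouth 0.71 [493. 161.  16.] [262. 222.]
housing_top 0.88 [485. 204.  43.] [253. 211.]
jam_jar 0.95 [596. 390.   4.] [257. 196.]
enamel_cup 0.81 [402. 395.   1.] [208. 207.]
dough_timer 0.84 [ 680. -323.   -3.] [402. 278.]
dough_timer 0.49 [ 635. -185.   -3.] [360. 261.]
counter_pencil 0.54 [684. -20.  -1.] [340. 235.]
counter_pencil 0.16 [402. 391.   0.] [208. 208.]
```

View pics/top0.png

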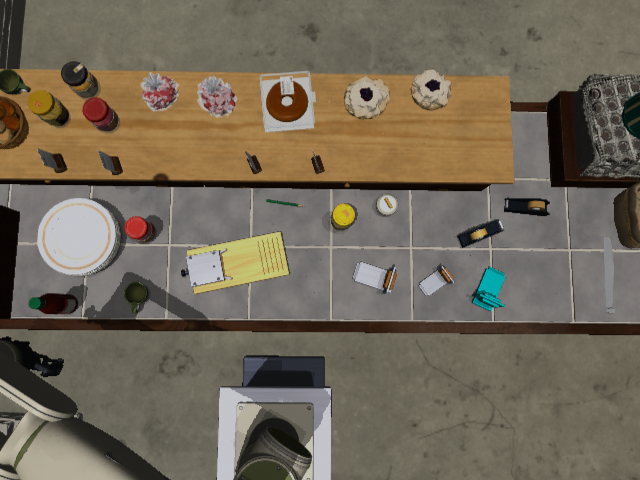

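View pics/side0.png

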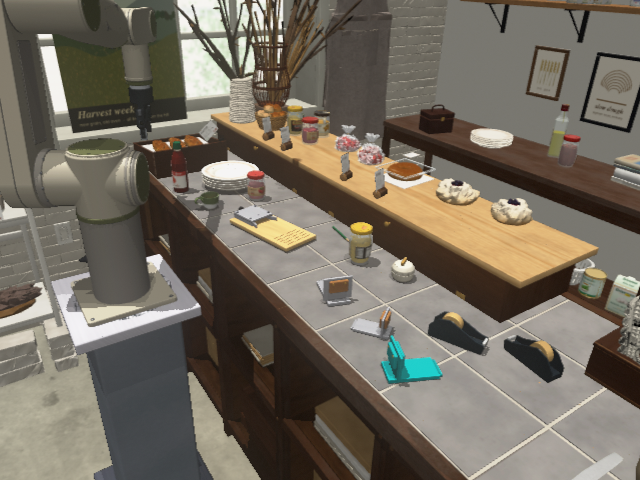

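The top view shows the larger steel stop at about (377,277) with its nose pointing left. The smaller steel look-alike is at (437,280), the turquoise one at (489,288), and the board and housing at (237,263). The side view agrees, with the grip behind its fence at (337,287). Next I'll refine the poses.

```bash
cat >> h.py <<'E'
def est(names,near,n=5,cams=("top","side")):
    acc={k:{c:[] for c in cams} for k in names}
    for i in range(n):
        for c in cams:
            s=snapshot(c)
            for k in names:
                for d in pinpoint(k,s):
                    w=W(s,d["xyz"])
                    if np.linalg.norm(w[:2]-near[k])<45: acc[k][c].append(w); break
    for k in names:
        for c in cams:
            if acc[k][c]: print(k,c,len(acc[k][c]),np.round(np.median(acc[k][c],0),1),np.round(np.std(acc[k][c],0),1))
E
python3 - <<'E'
from h import *
est(["end_stop_grip","end_stop_nose","slicing_board","pocket_mouth","housing_top"],dict(end_stop_grip=(455,-325),end_stop_nose=(486,-228),slicing_board=(506,114),pocket_mouth=(493,161),housing_top=(486,203)),4)
t=snapshot("top");s=snapshot("side")
c=lambda im,x,y,w,h,f:cv2.resize(im["color"][y:y+h,x:x+w,::-1],None,fx=f,fy=f,interpolation=cv2.INTER_CUBIC)
a=np.vstack([np.hstack([c(t,175,225,120,80,3.3),c(t,340,240,120,80,3.3)]),np.hstack([c(s,220,190,120,80,3.3),c(s,290,250,120,80,3.3)])])
cv2.imwrite("pics/crop1.png",a);print(a.shape)
E
```

```text
end_stop_grip top 3 [ 456.7 -323.2   50.3] [0.7 1.3 1.8]
end_stop_grip side 4 [ 457.2 -323.2   50.3] [1.1 1.5 0.8]
end_stop_nose top 4 [ 486.6 -225.8   -2.3] [0.7 1.  0.9]
end_stop_nose side 4 [ 485.8 -227.1   -1.8] [1.5 0.5 1.6]
slicing_board top 4 [504.7 113.1   2.2] [1.5 1.3 2. ]
slicing_board side 4 [5.040e+02 1.157e+02 4.000e-01] [0.8 1.  0.8]
pocket_mouth top 4 [494.1 156.8  20.1] [0.8 1.7 0.7]
pocket_mouth side 4 [494.3 159.2  18.4] [1.9 0.6 1.1]
housing_top top 3 [484.2 203.9  43.9] [0.4 1.1 0.5]
housing_top side 4 [483.  203.6  40.9] [0.8 1.3 1. ]
(528, 792, 3)
```

View pics/crop1.png

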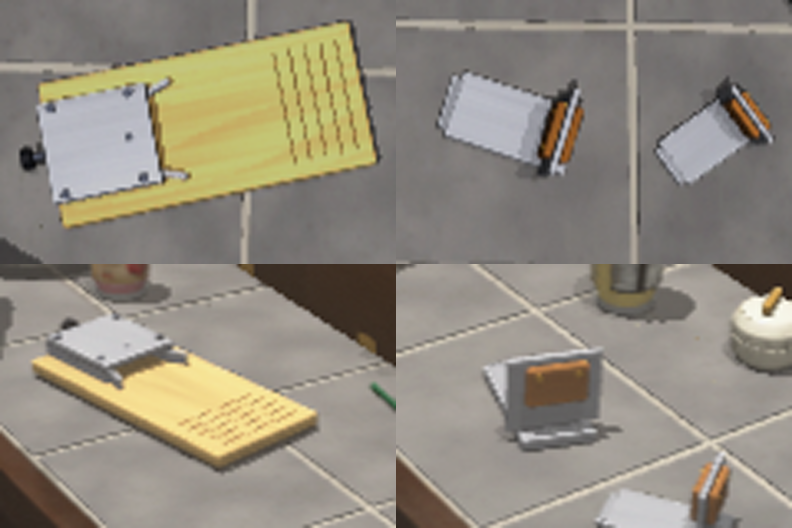

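The crop shows the fence between two wooden blocks, so the grip is 24 mm thick and can be gripped along its y axis. The grip is at (457,-323) and heads 73.2°. The board heads about 102.5° with the mouth at about (494,158). I'll move toward the stop.

Request:
play_rows(increments=[[1, [0, 0, 0], -0.0773], [1, [0, 0, 0], -0.0773], [1, [-27, -29, 0], 0], [1, [-27, -29, 0], 0], [1, [-27, -29, 0], 0], [1, [-27, -29, 0], 0], [1, [-27, -29, 0], 0], [1, [-27, -29, 0], 0], [1, [-27, -29, 0], 0], [1, [-27, -29, 0], 0], [1, [-27, -29, 0], 0], [1, [-27, -29, 0], 0]], force=40)

```text
time: 4.6
tool_pos: [435.0, 183.4, 231.7]
tcp_rot: [180.0, 0.0, 163.2]
ft_force: [0.3, 0.4, 0.2]
finger_gap: 85.2
grip_force: 0.0
```

```bash
cat >> h.py <<'E'
def go(target,ang=None):
    s=sense(); y=np.radians(s["tcp_rot"][2]); p=s["tool_pos"]; d=np.array(target)-p
    tx=np.array([np.cos(y),np.sin(y)]); ty=np.array([np.sin(y),-np.cos(y)])
    a=np.degrees(np.arctan2(ty[1],ty[0]))
    print("t",round(s["time"],2),"pos",np.round(p,1),"rot",np.round(s["tcp_rot"],2),"yang",round(a,2),"F",np.round(s["ft_force"],1),"gap",round(s["finger_gap"],1),round(s["grip_force"],1),"j",np.round(s["joint_pos"]))
    print("tool shift",np.round([tx@d[:2],ty@d[:2],-d[2]],1), "turn", None if ang is None else round(-np.radians(ang-a),4))
E
python3 - <<'E'
from h import *
go((457,-323,130),73.2)
s=snapshot("top")
r=[d for d in regions_of("slicing_board",s)][0]; m=r["mask"]
ys,xs=np.nonzero(m); P=np.array([ray(s,x,y,18)[:2] for x,y in zip(xs,ys)],np.float32)
print(r["p"],len(xs),cv2.minAreaRect(P))
E
```

```text
t 4.6 pos [435.  183.4 231.7] rot [1.7997e+02 5.0000e-02 1.6321e+02] yang 73.21 F [0.3 0.4 0.2] gap 85.2 0.0 j [ 17. -13. 105.   0.  88. -57.]
tool shift [-167.4 -478.5  101.7] turn 0.0002
0.48 323 ((683.6600952148438, -323.62042236328125), (58.92970657348633, 58.154029846191406), 44.71356964111328)
```

Request:
play_rows(increments=[[1, [-13, -38, 0], 0], [1, [-13, -38, 0], 0], [1, [-13, -38, 0], 0], [1, [-13, -38, 0], 0], [1, [-13, -38, 0], 0], [1, [-14, -38, 0], 0], [1, [-14, -38, 0], 0], [1, [-14, -38, 0], 0], [1, [-14, -38, 5], 0], [1, [-14, -38, 10], 0], [1, [-14, -38, 10], 0], [1, [-14, -38, 10], 0]])

```text
time: 5.7
tool_pos: [458.9, -300.0, 196.2]
tcp_rot: [-180.0, 0.1, 163.2]
ft_force: [1.4, -0.2, 0.6]
finger_gap: 85.4
grip_force: 0.0
```

Run:
```python
from h import *
go((457,-323,31),73.2)
```

```text
t 5.7 pos [ 458.9 -300.   196.2] rot [-1.8000e+02  5.0000e-02  1.6321e+02] yang 73.21 F [ 1.4 -0.2  0.6] gap 85.4 0.0 j [ -39.    0.   96.    0.   83. -112.]
tool shift [ -4.8 -22.6 165.2] turn 0.0001
```

Request:
play_rows(increments=[[1, [-4.5, -22.5, 10], 0], [1, [0, 0, 30], 0], [1, [0, 0, 35], 0], [1, [0, 0, 35], 0], [1, [0, 0, 25], 0], [1, [0, 0, 15], 0], [1, [0, 0, 10], 0], [1, [0, 0, 5], 0], [1, [0, 0, 0], 0], [1, [0, 0, 0], 0]])

```text
time: 6.53
tool_pos: [457.3, -321.5, 32.4]
tcp_rot: [-180.0, 0.1, 163.2]
ft_force: [0.4, -0.6, -0.1]
finger_gap: 85.1
grip_force: 0.0
```

Run:
```python
from h import *
go((457,-323,31),73.2)
ims=[snapshot("top"),snapshot("side")]
for s in ims:
    for w in [(457,-323,50),(457,-323,31)]: print(pix(s,w))
c=lambda im,x,y,w,h,f:cv2.resize(im["color"][y:y+h,x:x+w,::-1],None,fx=f,fy=f,interpolation=cv2.INTER_CUBIC)
cv2.imwrite("pics/g1.png",np.hstack([c(ims[0],340,230,100,80,3.9),c(ims[1],290,240,100,80,3.9)]))
```

```text
t 6.53 pos [ 457.3 -321.5   32.4] rot [-1.7997e+02  8.0000e-02  1.6321e+02] yang 73.21 F [ 0.4 -0.6 -0.1] gap 85.1 0.0 j [ -40.   12.  102.    0.   66. -114.]
tool shift [-0.1 -1.5  1.4] turn 0.0003
[389.32370139 279.8610639 ]
[388.16760163 280.27089096]
[338.36382633 283.9948729 ]
[338.05223476 290.28714396]
```

View pics/g1.png

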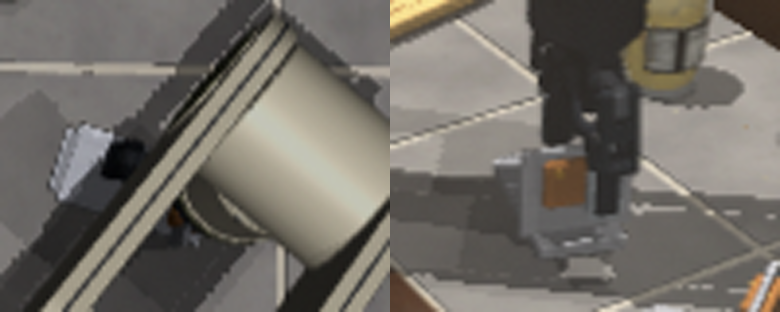

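The fingers straddle the grip: the rear finger is at about (345,290) in the side view, where it should be. Closing now.

Request:
play_rows(increments=[[1, [0, -1.5, 1], 0], [-1, [0, 0, 0], 0], [-1, [0, 0, 0], 0], [-1, [0, 0, 0], 0], [-1, [0, 0, 0], 0], [-1, [0, 0, 0], 0], [-1, [0, 0, 0], 0], [-1, [0, 0, 0], 0], [-1, [0, 0, 0], 0], [-1, [0, 0, 0], 0]], force=40)

```text
time: 7.47
tool_pos: [456.1, -322.5, 30.4]
tcp_rot: [180.0, 0.0, 163.2]
ft_force: [-0.5, 1.0, 2.1]
finger_gap: 23.3
grip_force: 45.0
```

Run:
```python
from h import *
go((457,-323,31),73.2)
```

```text
t 7.47 pos [ 456.1 -322.5   30.4] rot [180.     0.   163.21] yang 73.21 F [-0.5  1.   2.1] gap 23.3 45.0 j [ -41.   12.  102.    0.   66. -114.]
tool shift [-1.  -0.2 -0.6] turn 0.0001
```

Request:
play_rows(increments=[[-1, [0, 0, -5], 0], [-1, [0, 0, -15], 0], [-1, [0, 0, -20], 0], [-1, [0, 0, -20], 0], [-1, [0, 0, -20], 0], [-1, [0, 0, -10], -0.05], [-1, [0, 0, 0], -0.1], [-1, [0, 0, 0], -0.1], [-1, [0, 0, 0], -0.1], [-1, [0, 0, 0], -0.1], [-1, [0, 0, 0], -0.0632], [-1, [0, 0, 0], 0]])

```text
time: 8.47
tool_pos: [455.7, -322.5, 120.1]
tcp_rot: [180.0, -0.0, -167.2]
ft_force: [0.1, 0.3, -2.6]
finger_gap: 23.9
grip_force: 44.6
```

Run:
```python
from h import *
go((522.6,31.3,120),102.6)
s=snapshot("top")
r=[d for d in regions_of("slicing_board",s)]
for d in r:
    m=d["mask"]; ys,xs=np.nonzero(m); print(d["p"],len(xs),xs.mean(),ys.mean())
    if abs(xs.mean()-239)<25:
        P=np.array([ray(s,x,y,18)[:2] for x,y in zip(xs,ys)],np.float32); print(cv2.minAreaRect(P))
hsv=cv2.cvtColor(s["color"],cv2.COLOR_RGB2HSV)
m=cv2.inRange(hsv,(22,90,120),(34,255,255)); m[:225]=0;m[305:]=0;m[:,:180]=0;m[:,300:]=0
ys,xs=np.nonzero(m);P=np.array([ray(s,x,y,18)[:2] for x,y in zip(xs,ys)],np.float32); b=cv2.minAreaRect(P);print(len(xs),b,cv2.boxPoints(b).round(1).tolist())
```

```text
t 8.47 pos [ 455.7 -322.5  120.1] rot [ 1.7997e+02 -3.0000e-02 -1.6722e+02] yang 102.78 F [ 0.1  0.3 -2.6] gap 23.9 44.6 j [ -41.    6.   99.   -0.   75. -143.]
tool shift [-1.435e+02  3.302e+02  1.000e-01] turn 0.0031
0.9 4334 235.95939086294416 262.4437009690817
((503.6761779785156, 126.61941528320312), (130.86215209960938, 304.480712890625), 12.588156700134277)
3023 ((506.2244567871094, 113.86199951171875), (128.69857788085938, 276.83709716796875), 12.276655197143555) [[413.8999938964844, 235.39999389648438], [472.79998779296875, -35.099998474121094], [598.5, -7.699999809265137], [539.7000122070312, 262.79998779296875]]
```

Request:
play_rows(increments=[[-1, [-8, 18, 0], 0.0066], [-1, [-14, 32, 0], 0], [-1, [-14, 32, 0], 0], [-1, [-14.3, 33, 0], 0], [-1, [-14, 33, 0], 0], [-1, [-14, 33, 0], 0], [-1, [-14, 33, 0], 0], [-1, [-14, 33, 0], 0], [-1, [-14, 33, 0], 0], [-1, [-12, 26, 10], 0], [-1, [-8, 16, 10], 0], [-1, [-4, 8, 15], 0]])

```text
time: 9.57
tool_pos: [528.4, 33.2, 86.3]
tcp_rot: [-180.0, 0.2, -167.8]
ft_force: [1.5, 0.5, -2.2]
finger_gap: 23.7
grip_force: 44.6
```

Run:
```python
from h import *
go((523.5,31,49),102.4)
est(["end_stop_grip","end_stop_nose","pocket_mouth","housing_top"],dict(end_stop_grip=(523,31),end_stop_nose=(502,129),pocket_mouth=(495,158),housing_top=(485,204)),3)
t=snapshot("top");s=snapshot("side")
c=lambda im,x,y,w,h,f:cv2.resize(im["color"][y:y+h,x:x+w,::-1],None,fx=f,fy=f,interpolation=cv2.INTER_CUBIC)
cv2.imwrite("pics/p1.png",np.hstack([c(t,180,220,100,80,3.9),c(s,220,180,100,80,3.9)]))
```

```text
t 9.57 pos [528.4  33.2  86.3] rot [-1.8000e+02  1.6000e-01 -1.6778e+02] yang 102.22 F [ 1.5  0.5 -2.2] gap 23.7 44.6 j [  -2.    3.  105.    0.   71. -104.]
tool shift [ 5.2 -1.1 37.3] turn -0.0032
end_stop_grip top 3 [530.1  29.5 106.2] [1.3 0.9 3.2]
end_stop_grip side 3 [527.9  29.1 105.1] [1.5 1.1 1.5]
end_stop_nose top 3 [505.4 129.3  54.4] [0.3 2.9 0.9]
end_stop_nose side 3 [505.9 127.7  53.8] [0.4 0.2 2. ]
pocket_mouth top 3 [494.6 159.1  21.4] [1.3 1.5 0.1]
pocket_mouth side 3 [493.8 158.4  17.2] [1.1 0.9 1.2]
housing_top top 3 [484.9 202.5  44.1] [0.3 1.  2. ]
housing_top side 3 [484.3 203.7  41.8] [1.1 0.2 1.4]
```

View pics/p1.png

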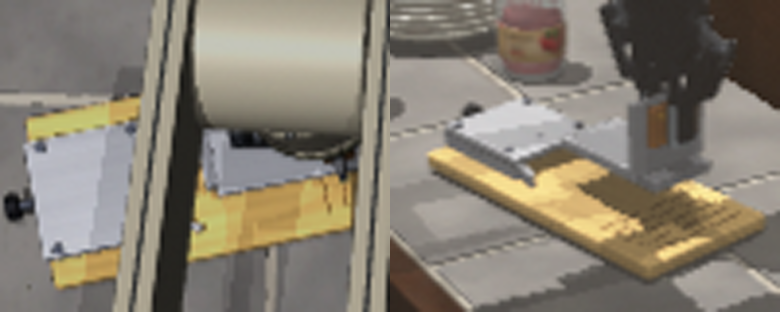

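The side view shows the stop level over the board with its nose short of the guides, around (310,215) in full-frame pixels. It sits about 5 mm off laterally. I'll correct that and descend.

Request:
play_rows(increments=[[-1, [4.8, 0, 4], -0.003], [-1, [0, 0, 10], 0], [-1, [0, 0, 10], 0], [-1, [0, 0, 5], 0], [-1, [0, 0, 3], 0], [-1, [0, 0, 1], 0], [-1, [0, 0, 0], 0], [-1, [0, 0, 0], 0]])

```text
time: 11.83
tool_pos: [522.6, 29.5, 52.5]
tcp_rot: [-180.0, 0.0, -167.6]
ft_force: [0.9, -0.6, -2.9]
finger_gap: 22.9
grip_force: 44.5
```

Run:
```python
from h import *
go((523.5,31,49),102.4)
```

```text
t 11.83 pos [522.6  29.5  52.5] rot [-1.7999e+02  2.0000e-02 -1.6760e+02] yang 102.4 F [ 0.9 -0.6 -2.9] gap 22.9 44.5 j [  -2.    5.  107.   -0.   68. -105.]
tool shift [-1.2  1.3  3.5] turn -0.0
```

Request:
play_rows(increments=[[-1, [0, 0, 1], 0], [-1, [0, 0, 1], 0], [-1, [0, 0, 0.7], 0], [-1, [0, 0, 0], 0]])

```text
time: 12.17
tool_pos: [522.4, 29.5, 49.6]
tcp_rot: [180.0, 0.0, -167.6]
ft_force: [0.6, 1.0, -2.8]
finger_gap: 23.7
grip_force: 44.5
```

Request:
play_rows(increments=[[-1, [0, 0, 0.5], 0], [-1, [0, 0, 0], 0]])

```text
time: 12.33
tool_pos: [522.3, 29.5, 49.1]
tcp_rot: [180.0, -0.0, -167.6]
ft_force: [-0.6, -0.4, -2.0]
finger_gap: 23.4
grip_force: 44.5
```

Request:
play_rows(increments=[[-1, [0, 0, 0.5], 0], [-1, [0, 0, 0], 0]])

```text
time: 12.5
tool_pos: [522.4, 29.5, 48.6]
tcp_rot: [180.0, -0.0, -167.6]
ft_force: [0.7, -0.2, -2.2]
finger_gap: 23.3
grip_force: 44.5
```

Request:
play_rows(increments=[[-1, [0, 0, 0.5], 0], [-1, [0, 0, 0], 0]])

```text
time: 12.67
tool_pos: [522.5, 29.5, 48.4]
tcp_rot: [-180.0, 0.0, -167.6]
ft_force: [-1.4, 0.9, 0.3]
finger_gap: 23.2
grip_force: 44.9
```

Request:
play_rows(increments=[[-1, [0, 0, 0.5], 0], [-1, [0, 0, 0], 0]])

```text
time: 12.83
tool_pos: [522.5, 29.5, 48.4]
tcp_rot: [-180.0, 0.0, -167.6]
ft_force: [-6.1, -0.1, 6.2]
finger_gap: 23.6
grip_force: 45.7
```

Request:
play_rows(increments=[[-1, [0, 0, -0.5], 0], [-1, [0, 4, 0], 0], [-1, [0, 5, 0], 0], [-1, [0, 5, 0], 0], [-1, [0, 4, 0], 0], [-1, [0, 2, 0], 0], [-1, [0, 0, 0], 0]])

```text
time: 13.42
tool_pos: [518.2, 49.8, 48.4]
tcp_rot: [180.0, 0.0, -167.6]
ft_force: [-0.2, 1.0, 2.3]
finger_gap: 23.6
grip_force: 45.2
```

Run:
```python
from h import *
go((523.5,31,49),102.4)
t=snapshot("top");s=snapshot("side")
c=lambda im,x,y,w,h,f:cv2.resize(im["color"][y:y+h,x:x+w,::-1],None,fx=f,fy=f,interpolation=cv2.INTER_CUBIC)
cv2.imwrite("pics/p2.png",np.hstack([c(t,190,230,60,60,6.5),c(s,235,190,60,60,6.5)]))
```

```text
t 13.42 pos [518.2  49.8  48.4] rot [ 1.7999e+02  3.0000e-02 -1.6756e+02] yang 102.44 F [-0.2  1.   2.3] gap 23.6 45.2 j [  -0.    5.  108.    0.   67. -103.]
tool shift [ -1.1 -19.5  -0.6] turn 0.0007
```

View pics/p2.png

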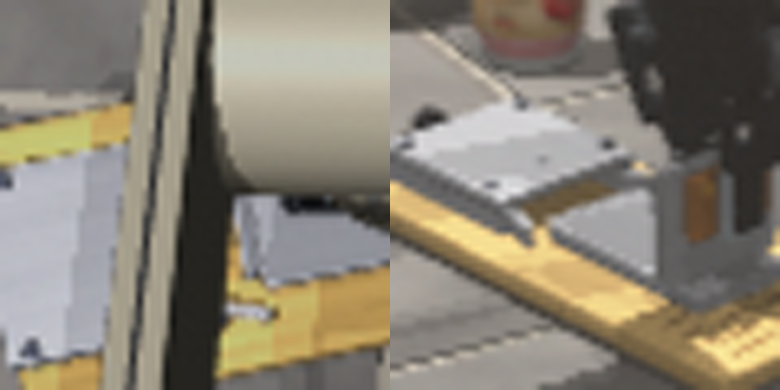

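The nose is flat on the board, entering between the guides at about (255,225) in the side view. I'll keep sliding and watch the forces.

Request:
play_rows(increments=[[-1, [0, 2, 0], 0], [-1, [0, 2, 0], 0], [-1, [0, 2, 0], 0], [-1, [0, 2, 0], 0], [-1, [0, 0, 0], 0]])

```text
time: 13.93
tool_pos: [516.6, 56.9, 48.4]
tcp_rot: [-180.0, 0.0, -167.6]
ft_force: [0.8, -3.3, 3.8]
finger_gap: 23.7
grip_force: 45.3
```

Request:
play_rows(increments=[[-1, [0, 2, 0], 0], [-1, [0, 2, 0], 0], [-1, [0, 2, 0], 0], [-1, [0, 2, 0], 0], [-1, [0, 0, 0], 0]])

```text
time: 14.35
tool_pos: [514.8, 65.0, 48.4]
tcp_rot: [-180.0, 0.0, -167.6]
ft_force: [1.0, -4.7, 5.2]
finger_gap: 23.3
grip_force: 45.5
```

Request:
play_rows(increments=[[-1, [0, 0, -0.3], 0], [-1, [0, 2, 0], 0], [-1, [0, 2, 0], 0], [-1, [0, 2, 0], 0], [-1, [0, 0, 0], 0]])

```text
time: 14.77
tool_pos: [513.1, 71.0, 48.4]
tcp_rot: [180.0, -0.0, -167.6]
ft_force: [-0.2, -2.3, 4.5]
finger_gap: 23.2
grip_force: 45.4
```

Request:
play_rows(increments=[[-1, [0, 2, 0], 0], [-1, [0, 2, 0], 0], [-1, [0, 2, 0], 0], [-1, [0, 0, 0], 0]])

```text
time: 15.1
tool_pos: [511.9, 76.8, 48.4]
tcp_rot: [180.0, -0.0, -167.6]
ft_force: [0.4, -1.5, 3.8]
finger_gap: 23.7
grip_force: 45.3
```

Request:
play_rows(increments=[[-1, [0, 2, 0], 0], [-1, [0, 2, 0], 0], [-1, [0, 2, 0], 0], [-1, [0, 0, 0], 0]])

```text
time: 15.43
tool_pos: [510.6, 82.7, 48.4]
tcp_rot: [180.0, -0.0, -167.6]
ft_force: [-0.1, -1.2, 4.2]
finger_gap: 23.4
grip_force: 45.3
```

Request:
play_rows(increments=[[-1, [0, 1.5, 0], 0], [-1, [0, 1.5, 0], 0], [-1, [0, 1, 0], 0], [-1, [0, 0, 0], 0]])

```text
time: 15.77
tool_pos: [509.9, 86.0, 48.3]
tcp_rot: [-180.0, -0.0, -167.6]
ft_force: [1.2, -4.8, 1.8]
finger_gap: 23.4
grip_force: 45.2
```

Request:
play_rows(increments=[[-1, [0, 1, 0], 0], [-1, [0, 0, 0], 0]])

```text
time: 15.93
tool_pos: [509.7, 86.9, 48.4]
tcp_rot: [-180.0, -0.0, -167.6]
ft_force: [0.2, -5.0, 2.3]
finger_gap: 23.6
grip_force: 45.2
```

Request:
play_rows(increments=[[-1, [0, 1, 0], 0], [-1, [0, 0, 0], 0]])

```text
time: 16.1
tool_pos: [509.5, 87.9, 48.4]
tcp_rot: [-180.0, -0.0, -167.6]
ft_force: [1.2, -3.4, 2.0]
finger_gap: 23.5
grip_force: 45.2
```

Request:
play_rows(increments=[[-1, [0, 0.5, 0], 0], [-1, [0, 0.5, 0], 0], [-1, [0, 0.5, 0], 0], [-1, [0, 0, 0], 0]])

```text
time: 16.43
tool_pos: [509.2, 89.3, 48.3]
tcp_rot: [-180.0, -0.0, -167.6]
ft_force: [1.2, -3.9, 1.9]
finger_gap: 23.4
grip_force: 45.2
```

Request:
play_rows(increments=[[-1, [0, 0.5, 0], 0], [-1, [0, 0.5, 0], 0], [-1, [0, 0, 0], 0]])

```text
time: 16.68
tool_pos: [508.9, 90.4, 48.4]
tcp_rot: [-180.0, -0.0, -167.6]
ft_force: [1.4, -4.2, 3.0]
finger_gap: 23.6
grip_force: 45.1
```

Drag is about 4 N and steady. I'll feel forward from here.

Request:
play_rows(increments=[[-1, [0, 0.5, 0], 0], [-1, [0, 0.5, 0], 0], [-1, [0, 0.5, 0], 0], [-1, [0, 0, 0], 0]])

```text
time: 17.02
tool_pos: [508.5, 92.1, 48.4]
tcp_rot: [180.0, -0.0, -167.6]
ft_force: [1.3, -3.9, 1.8]
finger_gap: 23.6
grip_force: 45.1
```

Request:
play_rows(increments=[[-1, [0, 0.6, 0], 0], [-1, [0, 0.6, 0], 0], [-1, [0, 0.6, 0], 0], [-1, [0, 0, 0], 0]])

```text
time: 17.35
tool_pos: [508.1, 93.9, 48.4]
tcp_rot: [180.0, -0.0, -167.6]
ft_force: [1.3, -4.8, 1.5]
finger_gap: 23.6
grip_force: 45.1
```

Request:
play_rows(increments=[[-1, [0, 0.6, 0], 0], [-1, [0, 0.6, 0], 0], [-1, [0, 0.6, 0], 0], [-1, [0, 0, 0], 0]])

```text
time: 17.68
tool_pos: [507.7, 95.7, 48.4]
tcp_rot: [180.0, -0.0, -167.6]
ft_force: [0.6, -2.7, 2.1]
finger_gap: 23.6
grip_force: 45.0
```

Request:
play_rows(increments=[[-1, [0, 0.6, 0], 0], [-1, [0, 0.6, 0], 0], [-1, [0, 0.6, 0], 0], [-1, [0, 0, 0], 0]])

```text
time: 18.02
tool_pos: [507.3, 97.5, 48.4]
tcp_rot: [180.0, -0.0, -167.6]
ft_force: [0.5, -3.7, 0.5]
finger_gap: 23.5
grip_force: 45.0
```

Request:
play_rows(increments=[[-1, [0, 0.6, 0], 0], [-1, [0, 0.6, 0], 0], [-1, [0, 0.6, 0], 0], [-1, [0, 0, 0], 0]])

```text
time: 18.35
tool_pos: [507.0, 99.2, 48.3]
tcp_rot: [180.0, -0.0, -167.6]
ft_force: [1.0, -2.3, -0.4]
finger_gap: 23.9
grip_force: 44.9
```

Request:
play_rows(increments=[[-1, [0, 0.6, 0], 0], [-1, [0, 0.6, 0], 0], [-1, [0, 0.6, 0], 0], [-1, [0, 0, 0], 0]])

```text
time: 18.68
tool_pos: [506.6, 101.0, 48.4]
tcp_rot: [180.0, -0.0, -167.6]
ft_force: [0.5, -2.5, 0.2]
finger_gap: 23.6
grip_force: 44.9
```

Request:
play_rows(increments=[[-1, [0, 0.6, 0.1], 0], [-1, [0, 0.6, 0], 0], [-1, [0, 0.6, 0], 0], [-1, [0, 0, 0], 0]])

```text
time: 19.02
tool_pos: [506.3, 102.7, 48.4]
tcp_rot: [180.0, 0.0, -167.6]
ft_force: [2.1, -3.4, 1.3]
finger_gap: 23.3
grip_force: 45.1
```

Request:
play_rows(increments=[[-1, [0, 0.6, 0], 0], [-1, [0, 0.6, 0], 0], [-1, [0, 0.6, 0], 0], [-1, [0, 0, 0], 0]])

```text
time: 19.35
tool_pos: [505.9, 104.5, 48.4]
tcp_rot: [180.0, 0.0, -167.6]
ft_force: [0.5, -2.8, 0.8]
finger_gap: 23.3
grip_force: 45.1
```

Request:
play_rows(increments=[[-1, [0, 0.6, 0], 0], [-1, [0, 0.6, 0], 0], [-1, [0, 0.6, 0], 0], [-1, [0, 0, 0], 0]])

```text
time: 19.68
tool_pos: [505.6, 106.2, 48.4]
tcp_rot: [180.0, 0.0, -167.6]
ft_force: [0.5, -3.1, 2.0]
finger_gap: 23.3
grip_force: 45.1
```

Request:
play_rows(increments=[[-1, [0, 0.6, 0], 0], [-1, [0, 0.6, 0], 0], [-1, [0, 0.6, 0], 0], [-1, [0, 0, 0], 0]])

```text
time: 20.02
tool_pos: [505.2, 107.9, 48.4]
tcp_rot: [180.0, 0.0, -167.6]
ft_force: [1.4, -4.2, 1.5]
finger_gap: 23.6
grip_force: 45.1
```

Request:
play_rows(increments=[[-1, [0, 0.6, 0], 0], [-1, [0, 0.6, 0], 0], [-1, [0, 0.6, 0], 0], [-1, [0, 0, 0], 0]])

```text
time: 20.35
tool_pos: [504.8, 109.7, 48.4]
tcp_rot: [180.0, 0.0, -167.6]
ft_force: [0.6, -4.1, 1.8]
finger_gap: 23.9
grip_force: 45.1
```

Request:
play_rows(increments=[[-1, [0, 0.6, 0], 0], [-1, [0, 0.6, 0], 0], [-1, [0, 0.6, 0], 0], [-1, [0, 0, 0], 0]])

```text
time: 20.68
tool_pos: [504.4, 111.5, 48.4]
tcp_rot: [180.0, 0.0, -167.6]
ft_force: [0.5, -4.8, 2.7]
finger_gap: 23.8
grip_force: 45.1
```

Request:
play_rows(increments=[[-1, [0, 0.6, 0], 0], [-1, [0, 0.6, 0], 0], [-1, [0, 0.6, 0], 0], [-1, [0, 0, 0], 0]])

```text
time: 21.02
tool_pos: [504.0, 113.2, 48.4]
tcp_rot: [180.0, 0.0, -167.6]
ft_force: [1.2, -4.7, 2.7]
finger_gap: 23.5
grip_force: 45.2
```

Request:
play_rows(increments=[[-1, [0, 0.6, 0], 0], [-1, [0, 0.6, 0], 0], [-1, [0, 0.6, 0], 0], [-1, [0, 0, 0], 0]])

```text
time: 21.35
tool_pos: [503.6, 115.0, 48.4]
tcp_rot: [180.0, 0.0, -167.6]
ft_force: [1.4, -2.9, 2.0]
finger_gap: 23.7
grip_force: 45.2
```

Request:
play_rows(increments=[[-1, [0, 0.6, 0], 0], [-1, [0, 0.6, 0], 0], [-1, [0, 0.6, 0], 0], [-1, [0, 0, 0], 0]])

```text
time: 21.68
tool_pos: [503.3, 116.7, 48.4]
tcp_rot: [180.0, 0.0, -167.6]
ft_force: [-0.1, -4.3, 2.9]
finger_gap: 23.5
grip_force: 45.2
```

Request:
play_rows(increments=[[-1, [0, 0.6, 0], 0], [-1, [0, 0.6, 0], 0], [-1, [0, 0.6, 0], 0], [-1, [0, 0, 0], 0]])

```text
time: 22.02
tool_pos: [502.8, 118.4, 48.3]
tcp_rot: [180.0, 0.0, -167.6]
ft_force: [0.7, -3.5, 2.6]
finger_gap: 23.2
grip_force: 45.2
```

Request:
play_rows(increments=[[-1, [0, 0.6, 0], 0], [-1, [0, 0.6, 0], 0], [-1, [0, 0.6, 0], 0], [-1, [0, 0, 0], 0]])

```text
time: 22.35
tool_pos: [502.8, 119.1, 48.4]
tcp_rot: [-179.9, 0.0, -167.6]
ft_force: [3.4, -10.3, 1.8]
finger_gap: 23.7
grip_force: 45.0
```

The advance has stalled and the force jumped to about 11 N, so this is the plate. A small extra nudge will confirm it.

Request:
play_rows(increments=[[-1, [0, 0.4, 0], 0], [-1, [0, 0, 0], 0], [-1, [0, 0, 0], 0]])

```text
time: 22.6
tool_pos: [502.8, 119.2, 48.3]
tcp_rot: [-179.9, 0.0, -167.6]
ft_force: [2.9, -12.3, 1.4]
finger_gap: 23.3
grip_force: 44.9
```

Request:
play_rows(increments=[[-1, [0, -0.6, 0], 0], [-1, [0, -0.6, 0], 0], [-1, [0, 0, 0], 0]])

```text
time: 22.85
tool_pos: [502.8, 119.1, 48.3]
tcp_rot: [-180.0, 0.0, -167.6]
ft_force: [2.3, -6.2, 1.6]
finger_gap: 23.4
grip_force: 44.9
```

Request:
play_rows(increments=[[-1, [0, -0.3, 0], 0], [-1, [0, -0.3, 0], 0], [0.1, [0, 0, 0], 0], [0.1, [0, 0, 0], 0], [0.1, [0, 0, 0], 0], [0.1, [0, 0, 0], 0], [0.1, [0, 0, 0], 0], [0.1, [0, 0, 0], 0]], force=20)

```text
time: 23.52
tool_pos: [502.6, 118.9, 48.2]
tcp_rot: [180.0, -0.0, -167.6]
ft_force: [0.1, -0.2, -0.7]
finger_gap: 46.9
grip_force: 0.0
```

Request:
play_rows(increments=[[0.1, [0, 0, -5], 0], [0.1, [0, 0, -15], 0], [0.1, [0, 0, -30], 0], [0.1, [0, 0, -40], 0], [0.1, [0, 0, -40], 0], [0.1, [0, 0, -40], 0], [0.1, [-20, -35, 0], 0], [0.1, [-20, -35, 0], 0], [0.1, [-20, -35, 0], 0], [0.1, [-20, -35, 0], 0], [0.1, [-20, -35, 0], 0], [0.1, [0, 0, 0], 0]])

```text
time: 24.52
tool_pos: [640.5, -36.5, 216.5]
tcp_rot: [-179.9, -0.1, -167.9]
ft_force: [-0.1, 0.3, -0.7]
finger_gap: 47.2
grip_force: 0.0
```

Run:
```python
from h import *
go((502.8,119,50),102.4)
est(["end_stop_grip","pocket_mouth","housing_top"],dict(end_stop_grip=(503,119),pocket_mouth=(495,158),housing_top=(485,204)),3)
t=snapshot("top");s=snapshot("side")
c=lambda im,x,y,w,h,f:cv2.resize(im["color"][y:y+h,x:x+w,::-1],None,fx=f,fy=f,interpolation=cv2.INTER_CUBIC)
cv2.imwrite("pics/p3.png",np.hstack([c(t,180,230,70,60,5.6),c(s,230,180,70,60,5.6)]))
```

```text
t 24.52 pos [640.5 -36.5 216.5] rot [-1.7991e+02 -9.0000e-02 -1.6785e+02] yang 102.15 F [-0.1  0.3 -0.7] gap 47.2 0.0 j [  -8.   14.   79.   -0.   87. -110.]
tool shift [101.9 181.  166.5] turn -0.0044
end_stop_grip top 3 [504.5 118.9  65.8] [1.5 1.7 0.8]
end_stop_grip side 3 [501.1 118.6  69.1] [0.7 1.9 0.5]
pocket_mouth top 3 [494.  157.4  19.4] [0.2 1.8 1.9]
pocket_mouth side 2 [495.2 158.3  17.1] [0.5 0.2 2.1]
housing_top top 3 [485.6 205.3  45. ] [0.6 1.  2.1]
housing_top side 3 [481.8 204.9  42. ] [2.9 1.3 0.5]
```

View pics/p3.png

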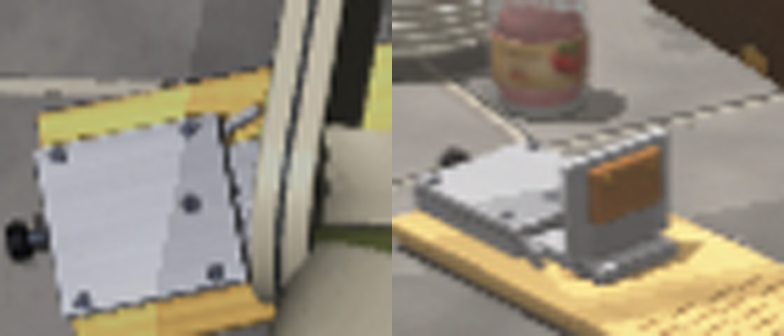

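The stop stands flat in the pocket, seen at about (265,215) in the side view. Its grip is still where I released it, at about (503,119), and the hand is clear. Handing in.

```bash
python3 -c "
from bench import *
print(hand_in())"
```

```text
the job is handed in; nothing more can be done
None
```

I slid the end stop in until it met the setting plate, about 60 mm past the mouth, pressing with at most about 13 N including drag. I then let go with it standing flat, moved the arm clear and handed the job in; hand-in returned no verdict.

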